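# Line up the drip-pole plate with the drift and pin it

### The arm

A 7-joint arm with a two-finger parallel gripper is mounted at the origin on a cart in front of the work surface, level with it; the furniture and walls round the work are solid. World frame = base frame: x ahead of the robot, y to its left, z up, the work surface at z = 0. Lengths are in m, angles in degrees, forces in N, time in s.
With the tool pointing down it reaches from about 0.425 to 0.875 m from the base axis. Payload 4.7 kg.
Tool frame: the origin (TCP) lies at the very end of the fingers, on their centre line; the grasp point (between the pads) lies env.hold_point_z behind it (env.hold_point_z is the distance from the TCP to the grasp point, in m); z points along the fingers, y is the line along which they close (so a half turn about z gives the same grasp; the last joint's range is limited). The gripper opens to 87 mm and grips with 3 to 60 N. Pads are 19 mm wide; open, the fingers measure 117 mm over their backs; the gripper's body (75 mm by 190 mm) begins 51 mm behind the grasp point.
Start: joints at [-68.921, 18.392, -4.016, 83.108, 1.295, 78.541, -3.26], TCP at [0.225, 0.61, 0.201] pointing down, gripper open.
Joint ranges: [-163.93, 163.93], [-17.29, 119.83], [-79.2, 71.16], [3.27, 140.29], [-89.18, 269.18], [5.43, 117.66], [-154.24, 154.24]. Speed limits (degrees/s): [147.25, 147.25, 180, 180, 180, 180, 180].

### API

Orientations are given as [roll, pitch, yaw] about the fixed x, y, z axes, in that order (R = Rz(yaw) Ry(pitch) Rx(roll)).
In Python, from cell import env gives the robot as it stands.
- The arm moves only by the shell command python3 -m jog 'ROWS' [FORCE]. ROWS is JSON, a list of rows, each an object with "dp": the shift along the tool's x, y, z in cm, a list of three; "twist": the turn about the tool's z in degrees; "fingers": the opening, from 0 (shut) to 1 (fully open). A call has 1 to 8 rows; each row is the pose to reach, as a shift and turn from the pose commanded when the call began, along the tool's axes at that moment; what a row does not reach only later rows make up. A row lasts 1/8 s, in which the tool goes at most 62.5 mm and 10.7 degrees, less where a joint would pass 70% of its speed; a pose out of reach is approached as far as the arm can. A call with a gripper value outside its range is refused whole. The fingers move at their own pace and stop on an object; FORCE is the grip in N (left out, the last holds). Time passes only in rows, so rows that repeat a pose let the fingers close. It gives the time, the measured TCP pose, the force, the opening and the grip force at its end, in the units of the state.
- env.get_obs(): the state, without advancing time (a new reading comes with each control period).
- env.read_camera(name): name is "side" or "top"; returns a dict with "pixels" (384x512x3 uint8, blue, green, red), "depth" (384x512 float32, m along the optical axis (not along the pixel's ray), 0 where there is no reading), "fx", "fy", "cx", "cy" (pixels), "k1" (the pictures are not rectified: a ray, as slopes to the right and down, at radius r is drawn at 1 + k1 r^2 times it, then the intrinsics apply), "rvec" (rotation vector, rad) and "tvec" (3), from world to camera coordinates, as OpenCV has them. Camera axes: x right, y down, z forward; pixel columns grow to the right and rows downward; lengths in m; the calibration is good to about 2 mm. A picture is of the moment at which its call begins.
- env.sign_off(): hands the job in; it is judged then, once.
The state is a dict: "time_s": time; "qpos": joint angles; "joint_velocities": joint speeds; "effort": joint torques, N m; "tool_pos": TCP position; "tool_rot": TCP orientation; "force": force on the tool from outside, world axes, zero at the start; "wrist_torque": the same for the moment, N m; "grip_width": finger opening in m; "grasp_force": force on a finger pad.
Only numpy, scipy, OpenCV 4.12 (cv2) and the standard library are available. Lean on these libraries where they do the work, as an engineer would, in place of code of your own. Each camera call takes 0.05 s, during which the arm holds its last target. There are 200 camera calls.

### The job

The plate of the drip-pole socket has swung out of line on its bench bracket. Lift the yellow drift pin off the hanger and push it fully home through either open hole of the plate and the bracket below, so that it draws the plate into line; only then lift off the red fixing pin and push it fully home through the other hole. Leave both pins in, upright and let go of, and do not move the brown bottle, the red-lidded cup and the roll of tape standing by.

Things in the scene. Friction and masses are not known exactly. Their poses are not given: they have to be found in the camera images.
- drift_pin: Drift pin, YELLOW sleeve, tapered steel shank, 122 mm long, 0.18 kg. Round; ridged sleeve 28 mm diameter from 6 to 50 mm above the origin (grip it there), on a 32 mm collar 6 mm thick. Origin: on the axis at the collar's underside; z up the axis to the head. Shank 21 mm diameter for 22 mm below the collar, then an even taper to a 4 mm tip 68 mm below the origin.
- fixing_pin: Fixing pin, RED sleeve, straight blunt shank, 102 mm long, 0.15 kg. Round; ridged sleeve 28 mm diameter from 6 to 50 mm above the origin (grip it there), on a 32 mm collar 6 mm thick. Origin: on the axis at the collar's underside; z up the axis to the head. Shank 17 mm diameter, 48 mm long, end chamfer 1.5 mm: too blunt to enter while the holes are out of line.
- hanger: Fixed steel hanger 80x200 mm, front to -x. Its shelf, 100 mm above the worktop, has two slots 24 mm wide, open to the front, where the pins hang upright by their collars at y = +45 and -45 mm (which is where varies); a 7 mm lip on the front edge keeps them in, so lift them. Origin: on the worktop, midway between the pins.
- mount: Fixed blue bench bracket, 170 mm deep (x), 220 wide (y), T-shaped from above with the cross bar to the front (-x); deck top 70 mm above the worktop. On it lies the T-shaped aluminium plate, 8 mm thick, top at 78.5 mm, with an upright pole socket, 33 mm diameter, its top at 127 mm, 78 mm from either hole. Origin: on the worktop below its middle.
- swivel (a joint): Angle (rad) of the aluminium plate about its slack rear screw (mount frame x = 60, y = 0 mm); 0 = in line with the bracket, positive = anticlockwise from above. Starts at 0.072 to 0.089 (8 to 11 mm out at the holes), stays where it is left, is dragged by about 1.5 N at the holes, and cannot lift.
- plate_hole_left (a point): Centre of the left open hole of the aluminium plate, at the plate's top face; 22 mm diameter, straight through. It lies above bracket_hole_left when the plate is in line. A pin is fully home when its collar rests on the plate here.
- bracket_hole_left (a point): Centre of the left hole of the blue bracket (mount frame x = -45, y = +55 mm), at the deck's top face, just under the plate; 22 mm diameter, through the 12 mm deck, with 58 mm of free space to the worktop below.
- plate_hole_right (a point): Centre of the right open hole of the aluminium plate, at the plate's top face; 22 mm diameter, straight through. It lies above bracket_hole_right when the plate is in line. A pin is fully home when its collar rests on the plate here.
- bracket_hole_right (a point): Centre of the right hole of the blue bracket (mount frame x = -45, y = -55 mm), at the deck's top face, just under the plate; 22 mm diameter, through the 12 mm deck, with 58 mm of free space to the worktop below.
- amber_bottle: Bystander, leave alone: brown medicine bottle with white cap, 45 mm wide, 93 mm high. Origin: centre of its underside.
- sample_cup_1: Bystander, leave alone: clear sample cup with red lid, 60 mm wide, 64 mm high. Origin: centre of its underside.
- tape_1: Bystander, leave alone: roll of beige tape lying flat, 106 mm wide, 25 mm high. Origin: centre of its underside.
There are look-alikes about, which are no part of the job. Leave any blue look-alike of the fixing_pin alone.

How it is judged (in metres and radians):
On the way, in this order (a step that is already met when the one before it is completed fails the run):
1. the drift pin is lifted up and off the hanger (its collar more than 40 mm above the slot's shelf), with the fixing pin still hanging (height (world z) of drift_pin above 0.14 m and distance of fixing_pin from where it was at the start of the episode below 0.03 m), for 0.2 s.
2. the drift pin is fully home in one hole (collar underside within 6 mm of the hole's mouth, upright within 0.08 rad), the plate is in line (within 0.014 rad), and the fixing pin still hangs (((distance between drift_pin and plate_hole_left below 0.006 m and angle between drift_pin's own z axis and vertical below 0.08 rad) or (distance between drift_pin and plate_hole_right below 0.006 m and angle between drift_pin's own z axis and vertical below 0.08 rad)) and value of joint swivel between -0.014 and 0.014 rad and distance of fixing_pin from where it was at the start of the episode below 0.03 m), for 0.2 s.
3. the fixing pin is fully home in the other hole, the drift pin still home, the plate in line ((((distance between drift_pin and plate_hole_left below 0.006 m and angle between drift_pin's own z axis and vertical below 0.08 rad) and (distance between fixing_pin and plate_hole_right below 0.006 m and angle between fixing_pin's own z axis and vertical below 0.08 rad)) or ((distance between drift_pin and plate_hole_right below 0.006 m and angle between drift_pin's own z axis and vertical below 0.08 rad) and (distance between fixing_pin and plate_hole_left below 0.006 m and angle between fixing_pin's own z axis and vertical below 0.08 rad))) and value of joint swivel between -0.014 and 0.014 rad), for 0.2 s.
At the end, for the whole second after the job is handed in: The drift pin stands in one hole and the fixing pin in the other, each with the collar's underside within 6 mm of the centre of its hole's mouth on the plate and upright within 0.08 rad; the plate is in line within 0.014 rad; both pins are at rest and released (all of step 3 and linear speed of each of drift_pin, fixing_pin below 0.02 m/s); the robot touches nothing.
It fails at once if a bystander (amber bottle) is moved more than 30 mm (distance of amber_bottle from where it was at the start of the episode above 0.03 m).
It fails at once if a bystander (sample cup 1) is moved more than 30 mm (distance of sample_cup_1 from where it was at the start of the episode above 0.03 m).
It fails at once if a bystander (tape 1) is moved more than 30 mm (distance of tape_1 from where it was at the start of the episode above 0.03 m).
It also fails if it takes over 59 s, if anything falls off the work surface, if the arm or the gripper's body presses on something with over 40 N, if the wrist force passes 120 N, or if a joint passes its speed limit or range.

## Working session

There is one attempt and no reset: what is moved stays moved. The work goes in short steps, Python scripts to look and compute and a shell command to move; the robot and the scene stay as the last step left them, time stands still between calls to the robot, and variables do not carry over. Pictures are saved under pics/ and viewed, at most 10 in all, crops included, and the job is handed in when it is done.

```bash
mkdir -p pics; cat > h.py <<'E'
import numpy as np, cv2
from cell import env
def cam(n):
    c=env.read_camera(n); R=cv2.Rodrigues(np.array(c['rvec'],float))[0]; return c,R,np.array(c['tvec'],float).ravel()
def cloud(c,R,t):
    h,w=c['depth'].shape; v,u=np.mgrid[:h,:w]
    K=np.array([[c['fx'],0,c['cx']],[0,c['fy'],c['cy']],[0,0,1]])
    n=cv2.undistortPoints(np.stack([u,v],-1).reshape(-1,1,2).astype(float),K,np.array([c['k1'],0,0,0.])).reshape(h,w,2)
    d=c['depth'][...,None]; P=np.concatenate([n*d,d],-1)
    rays=np.concatenate([n,np.ones((h,w,1))],-1)@R
    return (P-t)@R, rays, -R.T@t
def onplane(rays,C,u,v,z):
    r=rays[int(round(v)),int(round(u))]; return C+r*(z-C[2])/r[2]
E
python3 - <<'E'
from h import *
for n in('side','top'):
    c,R,t=cam(n); cv2.imwrite(f'pics/{n}0.png',c['pixels']); np.savez(f'{n}0.npz',**c); print(n,-R.T@t,R[2])
o=env.get_obs(); print(o, env.hold_point_z)
E
```

```text
side [0.22329913 1.13140146 0.75668515] [ 0.25122186 -0.81674985 -0.51942975]
top [0.411943   0.07107938 1.12859582] [ 0.15162053 -0.01204578 -0.98836537]
{'time_s': 0.1, 'qpos': array([-68.92044734,  18.43461863,  -4.01718359,  83.16716832,
         1.29476614,  78.54181299,  -3.26131569]), 'joint_velocities': array([ 0.02573582, -0.15036239,  0.00433778, -0.18136348, -0.02214567,
       -0.01986457, -0.06129667]), 'effort': array([ 5.99714190e-05, -4.92570198e+01, -4.05913582e-01, -3.13401389e+01,
       -6.43122476e-02,  3.94118449e-02,  5.97214898e-05]), 'tool_pos': array([0.22505221, 0.60922812, 0.19997986]), 'tool_rot': array([-1.79901627e+02,  4.73080734e-03,  1.59730235e+02]), 'force': array([0.60949141, 0.14038827, 0.72473621]), 'wrist_torque': array([-0.06031617,  0.01989726,  0.00347649]), 'grasp_force': 0.0, 'grip_width': 0.08700828779249127} 0.0187
```

View pics/top0.png

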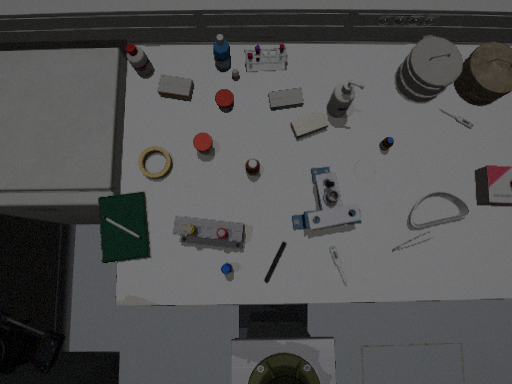

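View pics/side0.png

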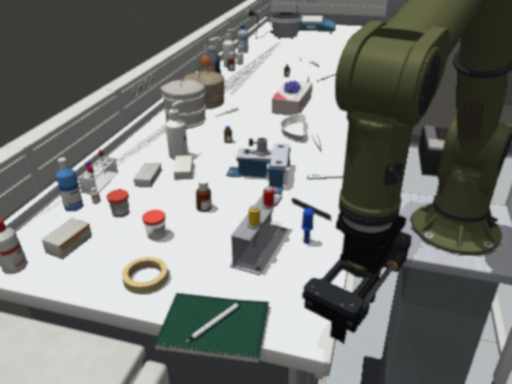

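The top view shows the hanger at about (210,232), with yellow at (190,230) and red at (223,233). The mount is at (328,205), and the plate holes are near (317,219) and (352,213). The side view agrees; the blue look-alike stands alone at (227,268) in the top view. Next I'll zoom in and measure.

```bash
cat > m.py <<'E'
from h import *
def load(n):
    c=dict(np.load(f'{n}0.npz')); R=cv2.Rodrigues(c['rvec'].astype(float))[0]; return c,R,c['tvec'].astype(float).ravel()
for n in('top','side'):
    c,R,t=load(n); P,rays,C=cloud(c,R,t); im=c['pixels']; hsv=cv2.cvtColor(im,cv2.COLOR_BGR2HSV)
    for nm,lo,hi,zr in(('yellow',(22,120,60),(35,255,255),(.11,.17)),('red',(0,120,60),(8,255,255),(.11,.17)),('red2',(170,100,60),(180,255,255),(.11,.17)),('blue',(95,60,30),(115,255,255),(.055,.075))):
        m=cv2.inRange(hsv,lo,hi)>0
        m&=(P[...,2]>zr[0])&(P[...,2]<zr[1])&(P[...,0]>.3)&(P[...,0]<.8)&(abs(P[...,1])<.6)
        q=P[m]
        if len(q)<3: print(n,nm,len(q)); continue
        print(n,nm,len(q),q.mean(0).round(4),q.min(0).round(3),q.max(0).round(3))
        z=q[:,2].max(); s=q[q[:,2]>z-.006]; print('   top',len(s),s.mean(0).round(4))
        if nm=='blue':
            r=cv2.minAreaRect((q[:,:2]*1000).astype(np.float32)); print(r)
c,R,t=load('top'); P,rays,C=cloud(c,R,t)
# rectified height-plane views at plate top height, 0.5 mm/px
def warp(c,R,t,z,x0,x1,y0,y1,s):
    xs=np.arange(x1,x0,-s); ys=np.arange(y1,y0,-s); X,Y=np.meshgrid(xs,ys,indexing='ij')
    K=np.array([[c['fx'],0,c['cx']],[0,c['fy'],c['cy']],[0,0,1]])
    uv=cv2.projectPoints(np.stack([X,Y,0*X+z],-1).reshape(-1,1,3),c['rvec'],c['tvec'],K,np.array([c['k1'],0,0,0.]))[0].reshape(*X.shape,2).astype(np.float32)
    return cv2.remap(c['pixels'],uv,None,cv2.INTER_CUBIC)
q=P[240:250,300:340]
rows=[]
m=(P[...,2]>.07)&(P[...,2]<.09); m[:160]=0;m[240:]=0;m[:,:285]=0;m[:,375:]=0
q=P[m];print('plate',m.sum(),np.median(q[:,2]),q.min(0),q.max(0))
cx,cy=np.median(q[:,0]),np.median(q[:,1]);print(cx,cy)
np.save('pc.npy',[cx,cy])
v=warp(c,R,t,.0785,cx-.1,cx+.16,cy-.16,cy+.16,.0005)
v=cv2.convertScaleAbs(v,alpha=1.3);cv2.imwrite('pics/platewarp.png',cv2.resize(v,None,fx=.93,fy=.93)); print(v.shape)
E
python3 m.py
```

```text
top yellow 32 [0.4801 0.2588 0.1493] [0.467 0.249 0.139] [0.492 0.274 0.155]
   top 22 [0.4788 0.2611 0.1506]
top red 27 [0.4677 0.1704 0.1489] [0.458 0.158 0.146] [0.483 0.183 0.153]
   top 25 [0.4672 0.1712 0.1491]
top red2 6 [0.4698 0.1693 0.1493] [0.46  0.159 0.138] [0.48  0.183 0.155]
   top 3 [0.4669 0.1712 0.1535]
top blue 168 [ 0.5649 -0.1662  0.068 ] [ 0.367 -0.361  0.055] [0.771 0.167 0.075]
   top 92 [ 0.5158 -0.1231  0.0711]
((521.1565551757812, -136.09075927734375), (142.61972045898438, 651.789794921875), 36.92987823486328)
side yellow 145 [0.4783 0.2758 0.1333] [0.468 0.263 0.111] [0.492 0.281 0.152]
   top 31 [0.4783 0.2737 0.1491]
side red 123 [0.4679 0.1866 0.133 ] [0.458 0.181 0.111] [0.479 0.193 0.152]
   top 22 [0.4676 0.1857 0.1491]
side red2 16 [0.465  0.1813 0.1357] [0.457 0.169 0.112] [0.479 0.189 0.152]
   top 8 [0.4628 0.1777 0.1495]
side blue 274 [ 0.5152 -0.0349  0.0648] [ 0.356 -0.351  0.055] [0.767 0.184 0.075]
   top 62 [0.4679 0.018  0.0709]
((560.912841796875, -86.96429443359375), (91.02127075195312, 667.3641967773438), 42.46034240722656)
plate 1475 0.07897380848016305 [ 0.48142185 -0.23982528  0.07002953] [ 0.65509272 -0.0697587   0.08954491]
0.5351299099855749 -0.14561472341274476
(520, 640, 3)
```

View pics/platewarp.png

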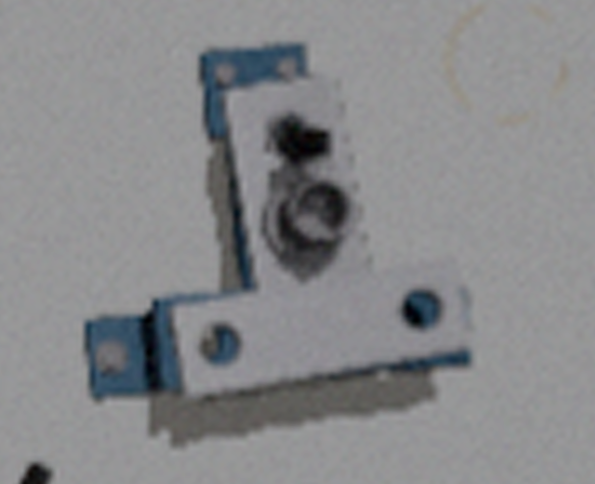

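Rectified view at plate height: the plate holes are at (221,343) and (422,308), 110 mm apart as they should be. Blue crescents on their right sides show the bracket holes lie towards +y. Now I'll get the bracket yaw and the pin axes.

```bash
cat > m2.py <<'E'
exec(open('m.py').read().split('for n in(')[0])
exec('def warp'+open('m.py').read().split('def warp')[1].split('q=P[240')[0])
c,R,t=load('top'); P,rays,C=cloud(c,R,t); hsv=cv2.cvtColor(c['pixels'],cv2.COLOR_BGR2HSV)
for nm,p0 in(('yellow',(.479,.261)),('red',(.467,.171))):
    m=(P[...,2]>.144)&(P[...,2]<.158)&(np.hypot(P[...,0]-p0[0],P[...,1]-p0[1])<.022)
    v,u=np.nonzero(m); q=np.array([onplane(rays,C,a,b,.15) for a,b in zip(u,v)])
    (x,y),r=cv2.minEnclosingCircle((q[:,:2]*1000).astype(np.float32)); print(nm,m.sum(),q.mean(0).round(4),x,y,r)
cx,cy=np.load('pc.npy'); s=.0005
w=warp(c,R,t,.0785,cx-.1,cx+.16,cy-.16,cy+.16,s); hw=cv2.cvtColor(w,cv2.COLOR_BGR2HSV)
B=(cv2.inRange(hw,(95,80,30),(115,255,255))>0); k=1/.93
def edge(lab,a,b,axis,lo,hi,last):
    pts=[]
    for i in range(int(a*k),int(b*k)):
        l=B[int(lo*k):int(hi*k),i] if axis==0 else B[i,int(lo*k):int(hi*k)]
        j=np.nonzero(l)[0]
        if len(j): pts.append((i,j[-1 if last else 0]))
    p=np.polyfit(*np.array(pts).T,1); print(lab,len(pts),np.degrees(np.arctan(p[0]))*(-1 if axis==0 else 1))
edge('rear top',210,298,0,30,70,False)
edge('tab bottom',97,140,0,330,410,True); edge('tab top',97,140,0,300,350,False)
edge('deck front',400,465,0,340,380,True)
edge('rear left',60,130,1,190,230,False)
edge('tab left',325,392,1,70,110,False)
edge('deck right',290,355,1,450,490,True)
g=cv2.cvtColor(w,cv2.COLOR_BGR2GRAY)
for u,v in((221,343),(422,308)):
    a,b=int(u*k),int(v*k); r=36; sub=g[b-r:b+r,a-r:a+r]; m=(sub<125).astype(np.uint8); 
    th,m=cv2.threshold(sub,0,255,cv2.THRESH_BINARY_INV+cv2.THRESH_OTSU)
    cs=max(cv2.findContours(m,0,1)[0],key=cv2.contourArea); (x,y),rr=cv2.minEnclosingCircle(cs)
    bx=cv2.boundingRect(cs); X=cx+.16-(b-r+y)*s; Y=cy+.16-(a-r+x)*s; print('hole',th,X,Y,'diam mm',rr,bx)
E
python3 m2.py
```

```text
yellow 80 [0.4797 0.2602 0.15  ] 479.89935302734375 259.98565673828125 13.861065864562988
red 76 [0.4691 0.1705 0.15  ] 469.24993896484375 170.33155822753906 13.474136352539062
rear top 95 5.007807788697635
tab bottom 46 4.12353289602211
tab top 46 5.218641172582458
deck front 66 7.0695138908682935
rear left 75 5.217943308307848
tab left 72 5.948002207547987
deck right 2 45.000000000004974
hole 83.0 0.5102979950838415 -0.1038136598751471 diam mm 23.346040725708008 (13, 15, 46, 46)
hole 72.0 0.5289294590883581 -0.21213274213527894 diam mm 22.510953903198242 (14, 16, 44, 44)
```

```bash
cat > d.py <<'E'
import sys,numpy as np
from cell import env
# usage: x y z yaw (target TCP) -> dp in cm, twist; from measured pose
x,y,z,yaw=map(float,sys.argv[1:5]); o=env.get_obs(); p=o['tool_pos']; a=np.radians(o['tool_rot'][2])
d=np.array([x,y,z])-p; ex=np.array([np.cos(a),np.sin(a),0]); ey=np.array([np.sin(a),-np.cos(a),0])
print('dp',(100*np.array([d@ex,d@ey,-d[2]])).round(2),'twist',(o['tool_rot'][2]-yaw+180)%360-180,'F',o['force'].round(1),'rot',o['tool_rot'].round(2),'q7',o['qpos'][6],'t',o['time_s'])
E
python3 -m jog '[{"dp":[-36.05,-24,0],"twist":-13.5,"fingers":0.7},{"dp":[-36.05,-24,0],"twist":-13.5,"fingers":0.7},{"dp":[-36.05,-24,0],"twist":-13.5,"fingers":0.7},{"dp":[-36.05,-24,0],"twist":-13.5,"fingers":0.7},{"dp":[-36.05,-24,0],"twist":-13.5,"fingers":0.7},{"dp":[-36.05,-24,0],"twist":-13.5,"fingers":0.7},{"dp":[-36.05,-24,0],"twist":-13.5,"fingers":0.7},{"dp":[-36.05,-24,0],"twist":-13.5,"fingers":0.7}]' 30
python3 d.py .4799 .26 .111 173.2
```

```text
time_s: 1.1
tool_pos: [0.4834, 0.2537, 0.2008]
tool_rot: [-179.9, 0.1, 172.6]
force: [-0.9, 1.0, -0.0]
grip_width: 0.0608
grasp_force: 0.0
dp [0.43 0.58 8.98] twist -0.5553055419641453 F [-0.9  1.  -0. ] rot [-1.7988e+02  7.0000e-02  1.7264e+02] q7 52.982791222315555 t 1.1
```

```bash
python3 -m jog '[{"dp":[0,0,3],"twist":0,"fingers":0.7},{"dp":[0,0,3],"twist":0,"fingers":0.7},{"dp":[0,0,3],"twist":0,"fingers":0.7},{"dp":[0,0,3],"twist":0,"fingers":0.7}]'
python3 d.py .4799 .26 .111 173.2
```

```text
time_s: 1.6
tool_pos: [0.4806, 0.2605, 0.1721]
tool_rot: [179.9, 0.1, 173.3]
force: [-0.4, -0.5, -0.5]
grip_width: 0.0609
grasp_force: 0.0
dp [ 0.06 -0.06  6.11] twist 0.0781233548775333 F [-0.4 -0.5 -0.5] rot [1.7993e+02 8.0000e-02 1.7328e+02] q7 53.11954495132842 t 1.6
```

```bash
python3 -m jog '[{"dp":[0.06,-0.06,3],"twist":0,"fingers":0.7},{"dp":[0.06,-0.06,5],"twist":0,"fingers":0.7},{"dp":[0.06,-0.06,6.1],"twist":0,"fingers":0.7},{"dp":[0.06,-0.06,6.1],"twist":0,"fingers":0.7},{"dp":[0.06,-0.06,6.1],"twist":0,"fingers":0.2},{"dp":[0.06,-0.06,6.1],"twist":0,"fingers":0.2},{"dp":[0.06,-0.06,6.1],"twist":0,"fingers":0.2},{"dp":[0.06,-0.06,6.1],"twist":0,"fingers":0.2}]' 30
python3 d.py .4799 .26 .235 173.2
```

```text
time_s: 2.6
tool_pos: [0.4801, 0.2606, 0.1108]
tool_rot: [179.8, 0.1, 173.2]
force: [-0.1, 5.0, 2.5]
grip_width: 0.0286
grasp_force: 1.7
dp [  0.02  -0.06 -12.42] twist 0.03941447019818156 F [-0.1  5.   2.5] rot [1.7984e+02 7.0000e-02 1.7324e+02] q7 53.59959342594673 t 2.6
```

```bash
python3 -m jog '[{"dp":[0,0,0],"twist":0,"fingers":0.2},{"dp":[0,0,0],"twist":0,"fingers":0.2},{"dp":[0,0,-3],"twist":0,"fingers":0.2},{"dp":[0,0,-6],"twist":0,"fingers":0.2},{"dp":[0,0,-9],"twist":0,"fingers":0.2},{"dp":[0,0,-12.4],"twist":0,"fingers":0.2},{"dp":[0,0,-12.4],"twist":0,"fingers":0.2},{"dp":[0,0,-12.4],"twist":0,"fingers":0.2}]' 40
python3 d.py .5265 -.209 .235 185.2
python3 - <<'E'
from h import *
c,R,t=cam('side'); cv2.imwrite('pics/lift.png',cv2.resize(c['pixels'][130:290,180:380],None,fx=3,fy=3,interpolation=2))
P,rays,C=cloud(c,R,t); hsv=cv2.cvtColor(c['pixels'],cv2.COLOR_BGR2HSV)
m=(cv2.inRange(hsv,(22,120,60),(35,255,255))>0)&(abs(P[...,0]-.48)<.05)&(P[...,2]>.15)
q=P[m]; print(m.sum(),q.mean(0),q.min(0),q.max(0))
m=(abs(P[...,0]-.48)<.03)&(abs(P[...,1]-.26)<.03)&(P[...,2]>.14)&(P[...,2]<.3)
for z in np.arange(.15,.28,.01):
    q=P[m&(abs(P[...,2]-z)<.005)]
    if len(q): print(round(z,3),len(q),q.min(0).round(4),q.max(0).round(4))
E
```

```text
time_s: 3.6
tool_pos: [0.4787, 0.2581, 0.232]
tool_rot: [-179.8, -0.1, 173.2]
force: [-0.1, -0.4, -2.2]
grip_width: 0.0271
grasp_force: 39.8
dp [-10.27 -45.82  -0.3 ] twist -11.996670955288494 F [-0.1 -0.4 -2.2] rot [-1.7985e+02 -1.4000e-01  1.7320e+02] q7 52.81179364539705 t 3.6
121 [0.4736965  0.26973958 0.24856601] [0.46542732 0.25807488 0.22979841] [0.4911999  0.28315978 0.27379035]
0.16 8 [0.4759 0.2645 0.1575] [0.4799 0.2705 0.1641]
0.17 15 [0.4757 0.264  0.1655] [0.4836 0.2708 0.1747]
0.18 18 [0.4721 0.2616 0.1751] [0.4866 0.2721 0.1846]
0.19 25 [0.4705 0.2639 0.1852] [0.4873 0.2719 0.1949]
0.2 29 [0.4686 0.263  0.1951] [0.4872 0.2741 0.2048]
0.21 36 [0.4691 0.2628 0.2055] [0.4864 0.2745 0.2149]
0.22 29 [0.4638 0.2556 0.215 ] [0.4899 0.2788 0.225 ]
0.23 62 [0.4641 0.2546 0.2251] [0.4938 0.2799 0.235 ]
0.24 52 [0.4647 0.2571 0.2353] [0.4912 0.2754 0.2449]
0.25 33 [0.4653 0.2421 0.2452] [0.4879 0.2805 0.2547]
0.26 67 [0.4651 0.24   0.2553] [0.4917 0.2852 0.2646]
0.27 84 [0.4655 0.2419 0.2652] [0.4915 0.2853 0.275 ]
0.28 76 [0.4651 0.2414 0.2751] [0.4924 0.2855 0.2848]
```

View pics/lift.png

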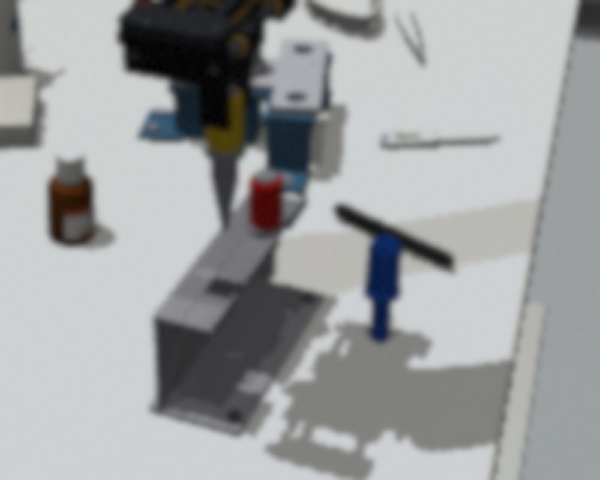

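```bash
python3 -m jog '[{"dp":[0,-2,-2.5],"twist":0,"fingers":0.2},{"dp":[-10.2,-45.8,-2.5],"twist":-12,"fingers":0.2},{"dp":[-10.2,-45.8,-2.5],"twist":-12,"fingers":0.2},{"dp":[-10.2,-45.8,-2.5],"twist":-12,"fingers":0.2},{"dp":[-10.2,-45.8,-2.5],"twist":-12,"fingers":0.2},{"dp":[-10.2,-45.8,-2.5],"twist":-12,"fingers":0.2},{"dp":[-10.2,-45.8,-2.5],"twist":-12,"fingers":0.2},{"dp":[-10.2,-45.8,-2.5],"twist":-12,"fingers":0.2}]' 40
python3 -m jog '[{"dp":[0,0,0],"twist":0,"fingers":0.2},{"dp":[0,0,3],"twist":0,"fingers":0.2},{"dp":[0,0,6],"twist":0,"fingers":0.2},{"dp":[0,0,6],"twist":0,"fingers":0.2},{"dp":[0,0,6],"twist":0,"fingers":0.2}]'
python3 d.py .5262 -.2083 .15 185.2
```

```text
time_s: 4.65
tool_pos: [0.5241, -0.1933, 0.2573]
tool_rot: [180.0, -0.1, -174.8]
force: [1.2, -0.2, -3.0]
grip_width: 0.0272
grasp_force: 39.8
time_s: 5.28
tool_pos: [0.5253, -0.1913, 0.1994]
tool_rot: [-180.0, 0.0, -174.7]
force: [0.4, -0.7, -1.8]
grip_width: 0.0271
grasp_force: 39.8
dp [ 0.07 -1.7   4.94] twist 0.0660350652847228 F [ 0.4 -0.7 -1.8] rot [-180.      0.   -174.73] q7 116.76157389872847 t 5.275
```

```bash
python3 -m jog '[{"dp":[0.07,-1.7,0],"twist":0,"fingers":0.2},{"dp":[0.07,-1.7,0],"twist":0,"fingers":0.2},{"dp":[0.07,-1.7,2.5],"twist":0,"fingers":0.2},{"dp":[0.07,-1.7,4],"twist":0,"fingers":0.2},{"dp":[0.07,-1.7,5.3],"twist":0,"fingers":0.2},{"dp":[0.07,-1.7,5.3],"twist":0,"fingers":0.2}]'
python3 d.py .5235 -.2045 .09 185.2
```

```text
time_s: 6.02
tool_pos: [0.5254, -0.2082, 0.1451]
tool_rot: [180.0, -0.1, -174.8]
force: [0.1, 1.2, -1.4]
grip_width: 0.027
grasp_force: 39.8
dp [0.16 0.39 5.51] twist 0.04113135758467479 F [ 0.1  1.2 -1.4] rot [ 1.7996e+02 -1.0000e-01 -1.7476e+02] q7 120.18343803712128 t 6.025
```

```bash
python3 -m jog '[{"dp":[0,0,0.8],"twist":0,"fingers":0.2},{"dp":[0.08,0.2,1.2],"twist":0,"fingers":0.2},{"dp":[0.16,0.39,1.6],"twist":0,"fingers":0.2},{"dp":[0.16,0.39,2],"twist":0,"fingers":0.2},{"dp":[0.16,0.39,2.5],"twist":0,"fingers":0.2},{"dp":[0.16,0.39,2.5],"twist":0,"fingers":0.2}]'
python3 d.py .5235 -.2045 .09 185.2
```

```text
time_s: 6.78
tool_pos: [0.5237, -0.2048, 0.1204]
tool_rot: [180.0, -0.0, -174.8]
force: [0.3, -1.6, -2.3]
grip_width: 0.0269
grasp_force: 39.7
dp [0.02 0.03 3.04] twist 0.02461552494787611 F [ 0.3 -1.6 -2.3] rot [ 1.7998e+02 -5.0000e-02 -1.7478e+02] q7 120.42179154612643 t 6.775
```

```bash
python3 -m jog '[{"dp":[0,0,0.5],"twist":0,"fingers":0.2},{"dp":[0,0,0.9],"twist":0,"fingers":0.2},{"dp":[0,0,1.2],"twist":0,"fingers":0.2},{"dp":[0,0,1.2],"twist":0,"fingers":0.2}]'
python3 d.py .5235 -.2045 .09 185.2
```

```text
time_s: 7.28
tool_pos: [0.5235, -0.2049, 0.1083]
tool_rot: [180.0, -0.1, -174.8]
force: [-0.3, -2.4, -3.9]
grip_width: 0.0269
grasp_force: 39.7
dp [-0.01  0.04  1.83] twist 0.013503610916870912 F [-0.3 -2.4 -3.9] rot [ 1.7998e+02 -7.0000e-02 -1.7479e+02] q7 120.80503519902507 t 7.275
```

```bash
python3 -m jog '[{"dp":[0,0,0.4],"twist":0,"fingers":0.2},{"dp":[0,0,0.8],"twist":0,"fingers":0.2},{"dp":[0,0,1.2],"twist":0,"fingers":0.2},{"dp":[0,0,1.2],"twist":0,"fingers":0.2}]'
python3 d.py .5235 -.2045 .09 185.2
```

```text
time_s: 7.78
tool_pos: [0.5235, -0.2046, 0.0962]
tool_rot: [180.0, -0.1, -174.8]
force: [-2.3, -1.6, -3.8]
grip_width: 0.0272
grasp_force: 39.7
dp [-0.    0.01  0.62] twist 0.03468800688006013 F [-2.3 -1.6 -3.8] rot [ 1.7996e+02 -7.0000e-02 -1.7477e+02] q7 121.21818658575906 t 7.775
```

```bash
python3 -m jog '[{"dp":[0,0,0.4],"twist":0,"fingers":0.2},{"dp":[0,0,0.7],"twist":0,"fingers":0.2},{"dp":[0,0,0.8],"twist":0,"fingers":0.2},{"dp":[0,0,0.8],"twist":0,"fingers":0.2}]'
python3 d.py .5235 -.2045 .09 185.2
```

```text
time_s: 8.28
tool_pos: [0.5239, -0.2044, 0.0893]
tool_rot: [179.9, -0.0, -174.8]
force: [-4.1, 2.3, 4.2]
grip_width: 0.0271
grasp_force: 39.8
dp [ 0.04 -0.   -0.07] twist 0.04095753651222367 F [-4.1  2.3  4.2] rot [ 1.7994e+02 -1.0000e-02 -1.7476e+02] q7 121.50049223926683 t 8.275
```

```bash
python3 -m jog '[{"dp":[0,0,0.2],"twist":0,"fingers":0.2},{"dp":[0,0,0.2],"twist":0,"fingers":0.2},{"dp":[0,0,0],"twist":0,"fingers":0.6},{"dp":[0,0,0],"twist":0,"fingers":0.6},{"dp":[0,0,0],"twist":0,"fingers":0.6},{"dp":[0,0,-4],"twist":0,"fingers":0.6},{"dp":[0,0,-8],"twist":0,"fingers":0.6},{"dp":[0,0,-12],"twist":0,"fingers":0.6}]'
python3 -m jog '[{"dp":[0,12,-2],"twist":0,"fingers":0.6},{"dp":[0,16,-2],"twist":0,"fingers":0.6},{"dp":[0,20,-2],"twist":0,"fingers":0.6},{"dp":[0,20,-2],"twist":0,"fingers":0.6},{"dp":[0,20,-2],"twist":0,"fingers":0.6}]'
python3 d.py .4692 .1704 .2 173.2
cat > chk.py <<'E'
from h import *
import sys
exec('def warp'+open('m.py').read().split('def warp')[1].split('q=P[240')[0])
c,R,t=cam('top'); P,rays,C=cloud(c,R,t); cx,cy=np.load('pc.npy')
w=warp(c,R,t,.0785,cx-.1,cx+.16,cy-.16,cy+.16,.0005); cv2.imwrite('pics/'+sys.argv[1],cv2.convertScaleAbs(cv2.resize(w,None,fx=.93,fy=.93),alpha=1.3))
for p in((.5235,-.2045),(.5135,-.0949),(.4692,.1704)):
    m=(np.hypot(P[...,0]-p[0],P[...,1]-p[1])<.024)&(P[...,2]>.11)&(P[...,2]<.165); q=P[m]
    if m.sum()>5:
        z=np.percentile(q[:,2],75); v,u=np.nonzero(m&(P[...,2]>z-.008)); z0=.15 if z>.14 else .1285
        q=np.array([onplane(rays,C,a,b,z0)[:2]*1000 for a,b in zip(u,v)],np.float32); print(p,len(u),'z',z,cv2.minEnclosingCircle(q))
E
python3 chk.py drift.png
```

```text
time_s: 9.28
tool_pos: [0.5241, -0.205, 0.2099]
tool_rot: [-180.0, 0.0, -174.8]
force: [0.2, 1.7, 0.2]
grip_width: 0.0519
grasp_force: 0.0
time_s: 9.9
tool_pos: [0.506, -0.0053, 0.2288]
tool_rot: [-180.0, 0.0, -174.7]
force: [0.6, -1.4, 0.4]
grip_width: 0.0523
grasp_force: 0.0
dp [ 2.02 17.84  2.88] twist 12.147859402473614 F [ 0.6 -1.4  0.4] rot [-1.7997e+02  1.0000e-02 -1.7465e+02] q7 92.80117562183567 t 9.9
(0.5235, -0.2045) 68 z 0.1332546306618475 ((522.3817749023438, -205.51878356933594), 13.084952354431152)
(0.4692, 0.1704) 75 z 0.1535028841739382 ((469.24993896484375, 170.33155822753906), 13.474136352539062)
```

View pics/drift.png

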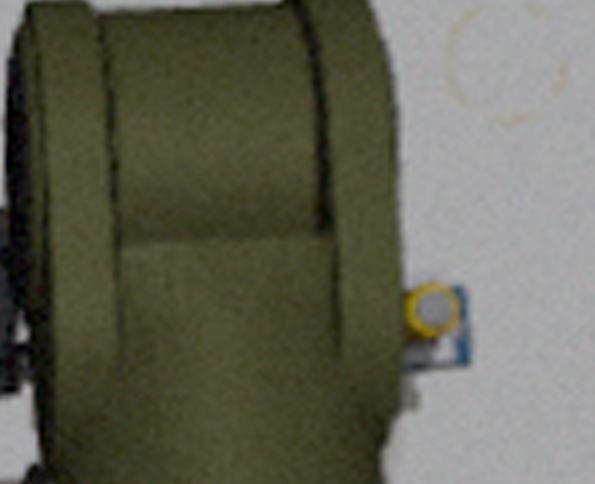

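The drift pin stands at (432,308) in the rectified view. Its head height matches a seated collar, the blue of the bracket's right end is showing again, and the red pin has not moved.

```bash
python3 -m jog '[{"dp":[2,17.8,2],"twist":12.1,"fingers":0.7},{"dp":[2,17.8,2],"twist":12.1,"fingers":0.7},{"dp":[2,17.8,2],"twist":12.1,"fingers":0.7},{"dp":[2,17.8,2],"twist":12.1,"fingers":0.7},{"dp":[2,17.8,2],"twist":12.1,"fingers":0.7},{"dp":[2,17.8,2],"twist":12.1,"fingers":0.7}]'
python3 d.py .4692 .1704 .111 173.2
```

```text
time_s: 10.7
tool_pos: [0.4708, 0.1669, 0.2091]
tool_rot: [-180.0, 0.0, 172.9]
force: [0.1, -0.2, 0.1]
grip_width: 0.061
grasp_force: 0.0
dp [0.2  0.32 9.81] twist -0.34122146015695876 F [ 0.1 -0.2  0.1] rot [-1.7998e+02  3.0000e-02  1.7286e+02] q7 60.16837060913966 t 10.7
```

```bash
python3 -m jog '[{"dp":[0.2,0.3,0],"twist":0,"fingers":0.7},{"dp":[0.2,0.3,3],"twist":0,"fingers":0.7},{"dp":[0.2,0.3,5],"twist":0,"fingers":0.7},{"dp":[0.2,0.3,5],"twist":0,"fingers":0.7}]'
python3 d.py .4692 .1704 .111 173.2
```

```text
time_s: 11.2
tool_pos: [0.4671, 0.1719, 0.1577]
tool_rot: [-179.9, -0.1, 173.1]
force: [0.6, -0.8, 0.6]
grip_width: 0.0609
grasp_force: 0.0
dp [-0.23 -0.12  4.67] twist -0.13351246812200657 F [ 0.6 -0.8  0.6] rot [-1.7991e+02 -1.4000e-01  1.7307e+02] q7 60.161869621353034 t 11.2
```

```bash
python3 -m jog '[{"dp":[-0.2,-0.12,0],"twist":0,"fingers":0.7},{"dp":[-0.2,-0.12,2.5],"twist":0,"fingers":0.7},{"dp":[-0.2,-0.12,4.7],"twist":0,"fingers":0.7},{"dp":[-0.2,-0.12,4.7],"twist":0,"fingers":0.7},{"dp":[-0.2,-0.12,4.7],"twist":0,"fingers":0.2},{"dp":[-0.2,-0.12,4.7],"twist":0,"fingers":0.2},{"dp":[-0.2,-0.12,4.7],"twist":0,"fingers":0.2},{"dp":[-0.2,-0.12,4.7],"twist":0,"fingers":0.2}]' 40
python3 d.py .4692 .1704 .111 173.2
python3 -m jog '[{"dp":[0,0,0],"twist":0,"fingers":0.2},{"dp":[0,0,0],"twist":0,"fingers":0.2},{"dp":[0,0,-3],"twist":0,"fingers":0.2},{"dp":[0,0,-6],"twist":0,"fingers":0.2},{"dp":[0,0,-9],"twist":0,"fingers":0.2},{"dp":[0,0,-12],"twist":0,"fingers":0.2},{"dp":[0,0,-12],"twist":0,"fingers":0.2},{"dp":[0,0,-12],"twist":0,"fingers":0.2}]' 40
python3 d.py .5135 -.0949 .23 185.2
python3 chk.py plate2.png
```

```text
time_s: 12.2
tool_pos: [0.4701, 0.1718, 0.1124]
tool_rot: [179.9, 0.0, 173.1]
force: [1.0, 1.8, 1.8]
grip_width: 0.0288
grasp_force: 0.9
dp [ 0.08 -0.15  0.14] twist -0.06840873272969361 F [1.  1.8 1.8] rot [1.7995e+02 4.0000e-02 1.7313e+02] q7 61.05649126898544 t 12.2
time_s: 13.2
tool_pos: [0.4691, 0.171, 0.2305]
tool_rot: [-179.9, -0.1, 173.1]
force: [-0.4, 0.5, -2.5]
grip_width: 0.0271
grasp_force: 39.9
dp [ -7.59 -25.87   0.05] twist -12.075872859873527 F [-0.4  0.5 -2.5] rot [-1.7992e+02 -1.0000e-01  1.7312e+02] q7 59.829795401907276 t 13.2
(0.5235, -0.2045) 72 z 0.13184130870936395 ((522.1353759765625, -204.68687438964844), 13.94294261932373)
```

View pics/plate2.png

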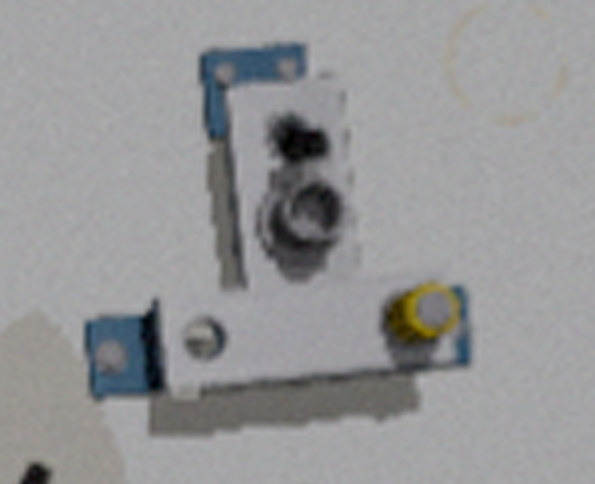

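The plate is in line. The left hole is now at (204,338), which is world (0.5134, -0.0953) and within a millimetre of the predicted bracket hole.

```bash
python3 -m jog '[{"dp":[-7.6,-25.9,0],"twist":-12,"fingers":0.2},{"dp":[-7.6,-25.9,0],"twist":-12,"fingers":0.2},{"dp":[-7.6,-25.9,0],"twist":-12,"fingers":0.2},{"dp":[-7.6,-25.9,0],"twist":-12,"fingers":0.2},{"dp":[-7.6,-25.9,0],"twist":-12,"fingers":0.2},{"dp":[-7.6,-25.9,0],"twist":-12,"fingers":0.2},{"dp":[-7.6,-25.9,0],"twist":-12,"fingers":0.2},{"dp":[-7.6,-25.9,4],"twist":-12,"fingers":0.2}]' 40
python3 -m jog '[{"dp":[0,0,0],"twist":0,"fingers":0.2},{"dp":[0,0,0],"twist":0,"fingers":0.2},{"dp":[0,0,0],"twist":0,"fingers":0.2}]'
python3 d.py .5135 -.0951 .145 185.2
```

```text
time_s: 14.25
tool_pos: [0.5168, -0.093, 0.1937]
tool_rot: [180.0, 0.3, -174.7]
force: [0.4, 0.7, -2.1]
grip_width: 0.0269
grasp_force: 39.9
time_s: 14.62
tool_pos: [0.5153, -0.0945, 0.1934]
tool_rot: [-180.0, 0.1, -174.8]
force: [0.9, -0.2, -1.1]
grip_width: 0.027
grasp_force: 39.9
dp [ 0.18 -0.05  4.84] twist -0.02637766091766025 F [ 0.9 -0.2 -1.1] rot [-1.7999e+02  1.4000e-01 -1.7483e+02] q7 104.26126677056293 t 14.625
```

```bash
python3 -m jog '[{"dp":[0.18,-0.05,2],"twist":0,"fingers":0.2},{"dp":[0.18,-0.05,4.3],"twist":0,"fingers":0.2},{"dp":[0.18,-0.05,4.3],"twist":0,"fingers":0.2},{"dp":[0.18,-0.05,4.3],"twist":0,"fingers":0.2}]'
python3 d.py .5135 -.0951 .13 185.2
```

```text
time_s: 15.12
tool_pos: [0.5135, -0.0955, 0.1504]
tool_rot: [-180.0, 0.1, -174.9]
force: [0.2, -0.3, -1.4]
grip_width: 0.0271
grasp_force: 39.9
dp [-0.    0.04  2.04] twist -0.06691365928861615 F [ 0.2 -0.3 -1.4] rot [-1.7999e+02  1.2000e-01 -1.7487e+02] q7 105.23885877442271 t 15.125
```

```bash
python3 -m jog '[{"dp":[0,0.02,0.6],"twist":0,"fingers":0.2},{"dp":[0,0.02,1.2],"twist":0,"fingers":0.2},{"dp":[0,0.02,1.8],"twist":0,"fingers":0.2},{"dp":[0,0.02,2.2],"twist":0,"fingers":0.2},{"dp":[0,0.02,2.2],"twist":0,"fingers":0.2}]'
python3 d.py .5135 -.0951 .0905 185.2
```

```text
time_s: 15.75
tool_pos: [0.5123, -0.0952, 0.1265]
tool_rot: [180.0, -0.0, -174.9]
force: [-0.0, -0.0, -1.5]
grip_width: 0.0267
grasp_force: 39.9
dp [-0.12  0.    3.6 ] twist -0.07013612123716939 F [-0.  -0.  -1.5] rot [ 1.8000e+02 -5.0000e-02 -1.7487e+02] q7 105.85687476688867 t 15.75
```

Entered freely; going down to seat.

```bash
python3 -m jog '[{"dp":[-0.06,0,0.6],"twist":0,"fingers":0.2},{"dp":[-0.06,0,1.2],"twist":0,"fingers":0.2},{"dp":[-0.06,0,1.8],"twist":0,"fingers":0.2},{"dp":[-0.06,0,2.4],"twist":0,"fingers":0.2},{"dp":[-0.06,0,3],"twist":0,"fingers":0.2},{"dp":[-0.06,0,3.4],"twist":0,"fingers":0.2},{"dp":[-0.06,0,3.6],"twist":0,"fingers":0.2},{"dp":[-0.06,0,3.6],"twist":0,"fingers":0.2}]'
python3 d.py .5135 -.0951 .0905 185.2
```

```text
time_s: 16.75
tool_pos: [0.5134, -0.0952, 0.0911]
tool_rot: [-180.0, 0.0, -174.9]
force: [0.9, -0.1, -0.7]
grip_width: 0.0268
grasp_force: 39.9
dp [-0.01  0.01  0.06] twist -0.0698603649612437 F [ 0.9 -0.1 -0.7] rot [-1.8000e+02  2.0000e-02 -1.7487e+02] q7 107.09517539863525 t 16.75
```

Not yet in contact, so I'll press a little more, release and lift clear.

```bash
python3 -m jog '[{"dp":[0,0,0.15],"twist":0,"fingers":0.2},{"dp":[0,0,0.3],"twist":0,"fingers":0.2},{"dp":[0,0,0.3],"twist":0,"fingers":0.2}]'
python3 -m jog '[{"dp":[0,0,-0.1],"twist":0,"fingers":0.55},{"dp":[0,0,-0.1],"twist":0,"fingers":0.55},{"dp":[0,0,-0.1],"twist":0,"fingers":0.55},{"dp":[0,0,-4],"twist":0,"fingers":0.55},{"dp":[0,0,-8],"twist":0,"fingers":0.55},{"dp":[0,0,-12],"twist":0,"fingers":0.55},{"dp":[0,18,-12],"twist":0,"fingers":0.55},{"dp":[0,18,-12],"twist":0,"fingers":0.55}]'
python3 -m jog '[{"dp":[0,20,0],"twist":0,"fingers":0.55},{"dp":[0,20,0],"twist":0,"fingers":0.55},{"dp":[0,20,0],"twist":0,"fingers":0.55},{"dp":[0,20,0],"twist":0,"fingers":0.55},{"dp":[0,20,0],"twist":0,"fingers":0.55}]'
python3 chk.py final.png
```

```text
time_s: 17.12
tool_pos: [0.5143, -0.095, 0.0907]
tool_rot: [179.9, 0.1, -174.9]
force: [-4.2, 0.8, 14.9]
grip_width: 0.027
grasp_force: 40.0
time_s: 18.12
tool_pos: [0.5022, 0.0302, 0.2086]
tool_rot: [180.0, 0.1, -175.0]
force: [1.1, 0.2, -0.3]
grip_width: 0.0476
grasp_force: 0.0
time_s: 18.75
tool_pos: [0.4839, 0.2286, 0.2074]
tool_rot: [-179.9, -0.0, -174.8]
force: [0.4, -0.4, 0.5]
grip_width: 0.0475
grasp_force: 0.0
(0.5235, -0.2045) 68 z 0.13278141454460185 ((522.37548828125, -204.37570190429688), 13.681961059570312)
(0.5135, -0.0949) 70 z 0.13223670022947334 ((512.5746459960938, -95.25213623046875), 13.488048553466797)
```

View pics/final.png

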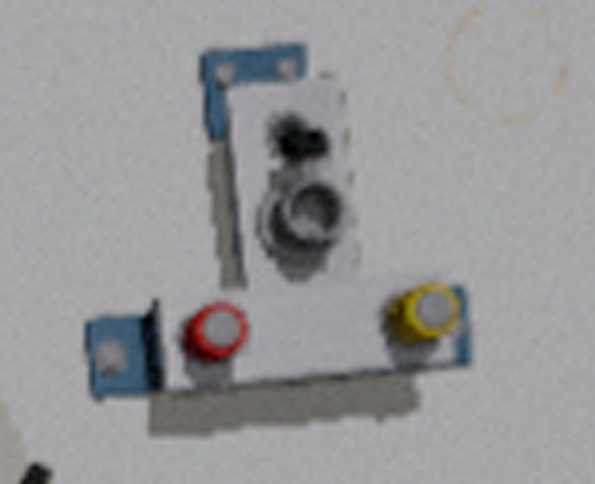

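Both pins are upright at (222,328) and (434,305), with their heads at equal, seated height, and the plate is in line.

```bash
python3 -c "
from cell import env
print(env.sign_off())"
```

```text
the job is handed in; nothing more can be done
None
```

I handed the job in at about 19 s: the drift pin is home in the right hole and the fixing pin in the left, the plate is in line and both pins are let go of; the sign-off gave no verdict.

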